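# Bring the red thread under the guide

### The job

Turn the thread carousel by pushing on its spokes until its red spool stands at the brass arrow, right in front of the guide post; then push the thread-guide arm round to its stop, so that its brass eye is over that spool. Do not touch the spools and do not grip the spokes or the arm: only push them. Leave the other things on the desk where they are.

Things in the scene. Friction and masses are not known exactly. Their poses are not given: they have to be found in the camera images.
- stand: fixed dark wooden foot of the thread carousel: a disc 170 mm across, 12 mm high, with a tongue along its own -y that carries the guide post and a flat brass arrow pointing from the post to the wheel. Origin: underside centre, on the wheel's vertical axis; z up.
- post_top (a point): top of the upright brass guide post, 126 mm above the desk with the arm's collar (21 mm across) and ball on it; the post's axis, 13 mm thick, is at (0, -155) mm in the stand's frame.
- thread_wheel: light wooden tray 156 mm across, top 28 mm above the desk; turns without limit, either way, about the stand's vertical axis (friction 0.1 N m) and stays where left. Origin on the axis, 14 mm above the desk; z up. Steel spokes run along its own +x, -x, +y, -y; three spools and an empty seat lie between them. At the goal its x axis is turned -45 degrees about z from the stand's x axis.
- peg_x (a point): middle of the upright dark wooden peg at the end of the spoke along the wheel's +x: 12 mm thick, from 32 to 80 mm above the desk, 115 mm from the wheel's axis. The other three spokes are the same. Spokes are 8 mm thick, their centre 38 mm above the desk.
- red_spool: red thread spool, 35 mm across, 44 mm tall, fixed upright on the wheel at (35, -35) mm in the wheel's frame; origin: centre of its underside (28 mm above the desk, top at 72 mm). Not to be touched.
- brown_spool: dark brown thread spool, 35 mm across, 44 mm tall, fixed upright on the wheel at (35, 35) mm in the wheel's frame; origin: centre of its underside (28 mm above the desk, top at 72 mm). Not to be touched.
- cream_spool: cream-white thread spool, 35 mm across, 44 mm tall, fixed upright on the wheel at (-35, 35) mm in the wheel's frame; origin: centre of its underside (28 mm above the desk, top at 72 mm). Not to be touched.
- station (a point): point fixed to the stand at (0, -49.5, 72) mm in the stand's frame, at the arrow: the axis of the red spool must pass through it.
- guide_arm: thread-guide arm: level steel bar 8 mm thick, centre 110 mm above the desk, lowest part 98 mm, along its own +y from the post. Origin on the post's axis at desk height; z up. Turns about the post (friction 0.04 N m), stays where left. At its stop its axes are parallel to the stand's; it starts 1.15 to 1.7 rad anticlockwise of that (seen from above) and must be pushed clockwise.
- guide_eye (a point): centre of the brass eye, 24 mm across, at the end of the guide arm: 105.5 mm from the post's axis, 110 mm above the desk.
- pliers: red-handled pliers lying flat, 148 x 41 x 11 mm; loose bystander, to be left alone. Origin: centre of its underside.
- glue_pot: white glue pot with blue cap, 47 mm across, 70 mm tall; loose bystander, to be left alone. Origin: centre of its underside.
- wax_tin: round tin with dark green lid, 63 mm across, 21 mm tall; loose bystander, to be left alone. Origin: centre of its underside.
- skiver: leather knife with dark wooden handle, lying, 126 x 22 x 22 mm; loose bystander, to be left alone. Origin: centre of its underside.
- sanding_block: brown sanding block, 35 x 55 x 22 mm; loose bystander, to be left alone. Origin: centre of its underside.

How it is judged:
By the outcome, as a careful person would: the job done as asked, in the order asked, and still so for the second after the job is handed in, with the robot touching nothing.
It also fails if it takes over 72 s, if anything falls off the work surface, if the arm or the gripper's body presses on something with over 40 N, if the wrist force passes 120 N, or if a joint passes its speed limit or range.

### The arm

A 6-joint arm with a two-finger parallel gripper is mounted at the origin on a cart in front of the work surface, level with it; the furniture and walls round the work are solid. World frame = base frame: x ahead of the robot, y to its left, z up, the work surface at z = 0. Lengths are in mm, angles in rad, forces in N, time in s.
With the tool pointing down it reaches from about 275 to 1000 mm from the base axis. Payload 8.4 kg.
Tool frame: the origin (TCP) lies at the very end of the fingers, on their centre line; the grasp point (between the pads) lies 19 mm behind it (r.tcp_to_grasp is the distance from the TCP to the grasp point, in mm); z points along the fingers, y is the line along which they close (so a half turn about z gives the same grasp; the last joint's range is limited). The gripper opens to 85 mm and grips with 20 to 120 N. Pads are 22 mm wide; open, the fingers measure 114 mm over their backs; the gripper's body (76 mm by 85 mm) begins 54 mm behind the grasp point. The pads swing forward as they close: fully open they stand 13 mm farther back than shut.
Start: joints at [1.171, 0.353, 1.633, -0, 1.155, -0.002], TCP at [242.118, 576.2, 231.281] pointing down, gripper open.
Joint ranges: [-2.63, 2.63], [-0.92, 2.1], [0.06, 2.66], [-1.3, 4.44], [0, 2.69], [-3.02, 3.02]. Speed limits (rad/s): [2.22, 2.22, 2.79, 3.14, 3.14, 3.14].

### API

Orientations are given as [roll, pitch, yaw] about the fixed x, y, z axes, in that order (R = Rz(yaw) Ry(pitch) Rx(roll)).
In Python, from rig import r gives the robot as it stands. The module is installed in compiled form; this text tells all that it offers.
- The arm moves only by the tool play_rows, never from a script. Its argument "rows" is a list of rows, each an object with "dp": the shift along the tool's x, y, z in units of 40 mm (1.0 is 40 mm), a list of three; "turn": the turn, a rotation vector about the tool's x, y, z in units of 6 degrees (1.0 is 6 degrees), a list of three; "fingers": the closure, from 0 (fully open) to 1 (shut). In form: [{"dp": [tx, ty, tz], "turn": [wx, wy, wz], "fingers": fingers}, ...]. A call has 1 to 5 rows; each row shifts and turns the commanded pose from where the row before left it, along the tool's axes as they then stand; what a row does not reach is not made up. A row lasts 1/12 s, in which the tool goes at most 41.7 mm and 7.16 degrees, less where a joint would pass 70% of its speed; a pose out of reach is approached as far as the arm can. A call is refused whole if a number of a shift passes 1 or a number of a turn 1, either way. A call with a gripper value outside its range is refused whole. The fingers move at their own pace and stop on an object; "force" is the grip in N (left out, the last holds). Time passes only in rows, so rows that do not move let the fingers close. It gives the time, the measured TCP pose, the force, the opening and the grip force at its end, in the units of the state.
- r.sense(): the state, without advancing time (a new reading comes with each control period).
- r.grab_frame(name): name is "side" or "top"; returns a dict with "pixels" (384x512x3 uint8, red, green, blue), "fx", "fy", "cx", "cy" (pixels), "pose" (4x4, takes a point from camera to world coordinates). Camera axes: x right, y down, z forward; pixel columns grow to the right and rows downward; lengths in mm; the calibration is good to about 2 mm. A picture is of the moment at which its call begins. There is no depth.
- r.sign_off(): hands the job in; it is judged then, once.
The state is a dict: "clock": time; "qpos": joint angles; "qvel": joint speeds; "joint_efforts": joint torques, N m; "eef_pos": TCP position; "tcp_rot": TCP orientation; "contact_force": force on the tool from outside, world axes, zero at the start; "wrist_torque": the same for the moment, N m; "opening": opening from 0.0 (shut) to 1.0 (fully open); "grasp_force": force on a finger pad.
Only numpy, scipy, OpenCV 4.12 (cv2) and the standard library are available. Lean on these libraries where they do the work, as an engineer would, in place of code of your own. Each camera call takes 0.05 s, during which the arm holds its last target. There are 200 camera calls.

## Working session

There is one attempt and no reset: what is moved stays moved. The work goes in short steps, Python scripts to look and compute and a tool call to move; the robot and the scene stay as the last step left them, time stands still between calls to the robot, and variables do not carry over. Pictures are saved under pics/ and viewed, at most 10 in all, crops included, and the job is handed in when it is done.

Besides the shell and the picture viewer there is one more tool, called after "Emit:" by a JSON object that holds its "method" and its "body", one argument or row to a line. play_rows: Moves the arm, as the interface text tells. Its arguments: {"type":"object","properties":{"rows":{"type":"array"},"force":{"type":"number"}},"required":["rows"]}

```bash
mkdir -p pics; python3 - <<'E'
from rig import r
import cv2,numpy as np
for n in("top","side"):
    f=r.grab_frame(n);cv2.imwrite(f"pics/{n}0.png",f["pixels"][:,:,::-1]);print(n,f["fx"],f["fy"],f["cx"],f["cy"]);print(np.round(f["pose"],3))
s=r.sense();print(s["clock"],s["eef_pos"],s["tcp_rot"],s["contact_force"])
E
```

```text
top 448.7397209215927 448.7397209215927 260.4722265869748 192.3653411618141
[[-3.000000e-02 -9.990000e-01  4.400000e-02  5.169580e+02]
 [-1.000000e+00  2.900000e-02 -6.000000e-03  1.707900e+01]
 [ 4.000000e-03 -4.500000e-02 -9.990000e-01  1.256241e+03]
 [ 0.000000e+00  0.000000e+00  0.000000e+00  1.000000e+00]]
side 356.99450947760636 356.99450947760636 256.69088000732864 194.01001622507297
[[ 9.23000e-01 -1.94000e-01  3.33000e-01  2.88538e+02]
 [-3.85000e-01 -4.26000e-01  8.19000e-01 -6.63777e+02]
 [-1.70000e-02 -8.84000e-01 -4.67000e-01  5.00169e+02]
 [ 0.00000e+00  0.00000e+00  0.00000e+00  1.00000e+00]]
0.1 [241.9424151  575.82118903 230.66130558] [-3.14036612e+00 -2.44488729e-05  2.74378570e+00] [ 0.50178825 -0.2785143  -0.18699615]
```

View pics/top0.png

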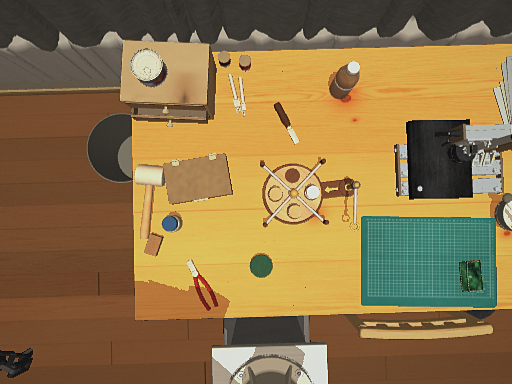

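View pics/side0.png

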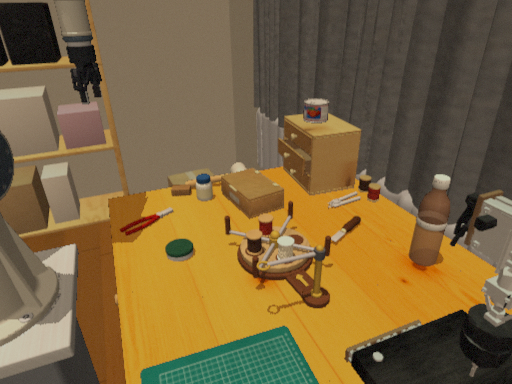

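```bash
python3 - <<'E'
import cv2,numpy as np
a=cv2.imread("pics/top0.png")[140:250,240:380]; b=cv2.imread("pics/side0.png")[190:320,205:345]
a=cv2.resize(a,None,fx=4,fy=4,interpolation=2); b=cv2.resize(b,(0,0),fx=4,fy=4,interpolation=2)[:440]
cv2.imwrite("pics/z0.png",cv2.resize(np.hstack([a]),(784,616))[:600]); cv2.imwrite("pics/z1.png",b)
E
```

```text
(no output)
```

View pics/z0.png

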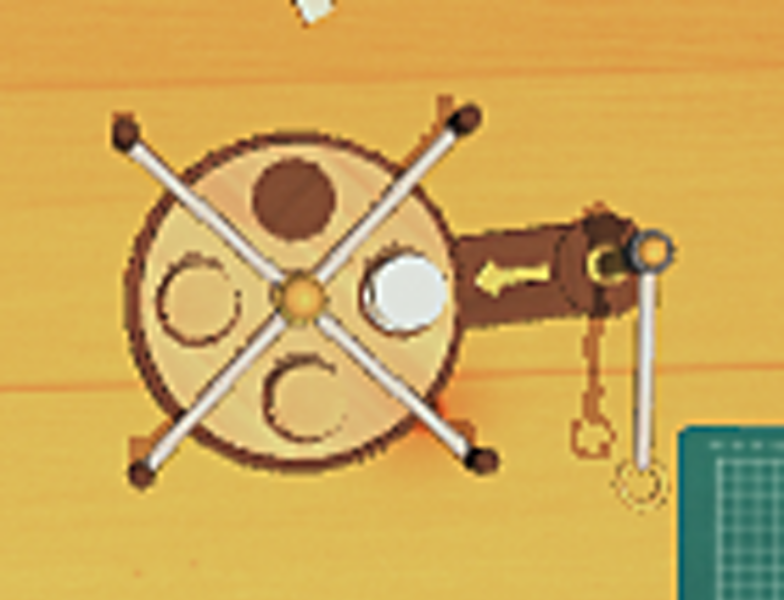

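```bash
cat >h.py <<'E'
import numpy as np
from rig import r
def ray(f,u,v,z):
    P=f["pose"];d=P[:3,:3]@np.array([(u-f["cx"])/f["fx"],(v-f["cy"])/f["fy"],1]);o=P[:3,3]
    return (o+d*(z-o[2])/d[2])[:2]
def proj(f,p):
    P=f["pose"];c=P[:3,:3].T@(np.array(p)-P[:3,3]);return f["fx"]*c[0]/c[2]+f["cx"],f["fy"]*c[1]/c[2]+f["cy"]
E
python3 - <<'E'
from h import *
np.set_printoptions(precision=1,suppress=True)
f=r.grab_frame("top")
pg=np.array([ray(f,*p,80) for p in[(323,161.1),(262,163.8),(265.2,224.5),(326.4,222.1)]])
print(pg);c=(pg.mean(0));print("c",c,np.linalg.norm(pg-c,axis=1),np.degrees(np.arctan2(*(pg-c).T[::-1])))
b=ray(f,356.4,184.6,126);e=ray(f,354.5,226.4,110);print("post",b,"eye",e,np.linalg.norm(b-c),np.linalg.norm(e-b),np.degrees(np.arctan2(*(b-c)[::-1])),np.degrees(np.arctan2(*(e-b)[::-1])))
print("spool left",ray(f,275.2,193.6,72),"cream",ray(f,312.5,192,72))
g=r.grab_frame("side")
for n,p in(("post",(*b,126)),("eye",(*e,110)),("c",(*c,28)),("peg-45",(*pg[0],80))):print(n,proj(g,p))
E
```

```text
[[ 646.8 -156.6]
 [ 644.3    4.2]
 [ 484.8    0.6]
 [ 486.3 -159.7]]
c [565.6 -77.9] [113.1 113.8 112.6 113.9] [ -44.1   46.2  135.8 -134.1]
post [ 579.7 -232. ] eye [ 474.  -226.5] 154.7930524229716 105.83903476928674 -84.76001521443978 177.01589185874522
spool left [565.2 -28.4] cream [ 566.5 -127.1]
post (np.float64(318.8291286840079), np.float64(245.65863635121383))
eye (np.float64(262.3068080757811), np.float64(266.78512965989376))
c (np.float64(273.8709003572033), np.float64(245.44589400720844))
peg-45 (np.float64(326.2914205270443), np.float64(236.01793195328605))
```

View pics/z1.png

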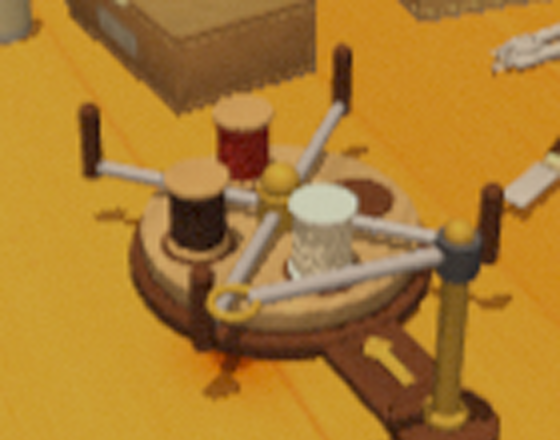

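```bash
cat >>h.py <<'E'
from scipy.spatial.transform import Rotation as R
def plan(p,yaw,n,fing=1):
    s=r.sense();p0=np.array(s["eef_pos"]);y0=s["tcp_rot"][2]
    dy=(np.radians(yaw)-y0+np.pi)%(2*np.pi)-np.pi;dp=(np.array(p)-p0)/n
    print(s["clock"],np.round(p0,1),np.degrees(y0).round(1),s["contact_force"].round(1) if hasattr(s["contact_force"],"round") else s["contact_force"],np.round(s["qpos"],2))
    for i in range(n):
        d=R.from_euler("xyz",[np.pi,0,y0+dy*i/n]).inv().apply(dp)/40
        print(i,np.round(d,2).tolist(),"turn",round(-np.degrees(dy)/n/6,3))
E
python3 -c "
from h import *
plan([623,-182,140],46,22)"
```

```text
0.2 [242.  575.9 230.8] 157.2 [-0.5 -0.8 -0.8] [ 1.17  0.35  1.63 -0.    1.16 -0.  ]
0 [-0.73, -0.63, 0.1] turn 0.842
1 [-0.79, -0.56, 0.1] turn 0.842
2 [-0.83, -0.49, 0.1] turn 0.842
3 [-0.87, -0.41, 0.1] turn 0.842
4 [-0.9, -0.33, 0.1] turn 0.842
5 [-0.93, -0.25, 0.1] turn 0.842
6 [-0.95, -0.17, 0.1] turn 0.842
7 [-0.96, -0.09, 0.1] turn 0.842
8 [-0.96, -0.0, 0.1] turn 0.842
9 [-0.96, 0.08, 0.1] turn 0.842
10 [-0.95, 0.17, 0.1] turn 0.842
11 [-0.93, 0.25, 0.1] turn 0.842
12 [-0.91, 0.33, 0.1] turn 0.842
13 [-0.87, 0.41, 0.1] turn 0.842
14 [-0.83, 0.49, 0.1] turn 0.842
15 [-0.79, 0.56, 0.1] turn 0.842
16 [-0.73, 0.62, 0.1] turn 0.842
17 [-0.68, 0.69, 0.1] turn 0.842
18 [-0.61, 0.74, 0.1] turn 0.842
19 [-0.55, 0.79, 0.1] turn 0.842
20 [-0.47, 0.84, 0.1] turn 0.842
21 [-0.4, 0.88, 0.1] turn 0.842
```

Emit:
{"method": "play_rows", "body": {
  "rows": [
    {"dp":[-0.73,-0.63,0.1],"turn":[0,0,0.84],"fingers":1},
    {"dp":[-0.79,-0.56,0.1],"turn":[0,0,0.84],"fingers":1},
    {"dp":[-0.83,-0.49,0.1],"turn":[0,0,0.84],"fingers":1},
    {"dp":[-0.87,-0.41,0.1],"turn":[0,0,0.84],"fingers":1},
    {"dp":[-0.9,-0.33,0.1],"turn":[0,0,0.84],"fingers":1}
  ]
}}

```text
clock: 0.62
eef_pos: [329.0, 402.4, 211.0]
tcp_rot: [-3.142, 0.0, 2.3]
contact_force: [0.9, -0.0, -0.2]
opening: 0.297
grasp_force: 0.0
```

Emit:
{"method": "play_rows", "body": {
  "rows": [
    {"dp":[-0.93,-0.25,0.1],"turn":[0,0,0.84],"fingers":1},
    {"dp":[-0.95,-0.17,0.1],"turn":[0,0,0.84],"fingers":1},
    {"dp":[-0.96,-0.09,0.1],"turn":[0,0,0.84],"fingers":1},
    {"dp":[-0.96,0,0.1],"turn":[0,0,0.84],"fingers":1},
    {"dp":[-0.96,0.08,0.1],"turn":[0,0,0.84],"fingers":1}
  ]
}}

```text
clock: 1.03
eef_pos: [416.0, 230.4, 191.2]
tcp_rot: [3.141, -0.0, 1.86]
contact_force: [0.3, 1.1, 0.0]
opening: -0.001
grasp_force: 0.0
```

Emit:
{"method": "play_rows", "body": {
  "rows": [
    {"dp":[-0.95,0.17,0.1],"turn":[0,0,0.84],"fingers":1},
    {"dp":[-0.93,0.25,0.1],"turn":[0,0,0.84],"fingers":1},
    {"dp":[-0.91,0.33,0.1],"turn":[0,0,0.84],"fingers":1},
    {"dp":[-0.87,0.41,0.1],"turn":[0,0,0.84],"fingers":1},
    {"dp":[-0.83,0.49,0.1],"turn":[0,0,0.84],"fingers":1}
  ]
}}

```text
clock: 1.45
eef_pos: [503.3, 58.2, 171.2]
tcp_rot: [3.141, -0.0, 1.42]
contact_force: [1.5, -0.2, 1.0]
opening: -0.002
grasp_force: 0.0
```

Emit:
{"method": "play_rows", "body": {
  "rows": [
    {"dp":[-0.79,0.56,0.1],"turn":[0,0,0.84],"fingers":1},
    {"dp":[-0.73,0.62,0.1],"turn":[0,0,0.84],"fingers":1},
    {"dp":[-0.68,0.69,0.1],"turn":[0,0,0.84],"fingers":1},
    {"dp":[-0.61,0.74,0.1],"turn":[0,0,0.84],"fingers":1},
    {"dp":[-0.55,0.79,0.1],"turn":[0,0,0.84],"fingers":1}
  ]
}}

```text
clock: 1.87
eef_pos: [590.4, -113.7, 151.0]
tcp_rot: [-3.141, -0.0, 0.98]
contact_force: [0.3, 0.6, 0.2]
opening: -0.0
grasp_force: 0.0
```

Emit:
{"method": "play_rows", "body": {
  "rows": [
    {"dp":[-0.47,0.84,0.1],"turn":[0,0,0.84],"fingers":1},
    {"dp":[-0.4,0.88,0.1],"turn":[0,0,0.84],"fingers":1},
    {"dp":[0,0,0],"turn":[0,0,0],"fingers":1}
  ]
}}

```text
clock: 2.12
eef_pos: [627.5, -186.3, 142.5]
tcp_rot: [3.138, 0.0, 0.8]
contact_force: [-0.6, 0.6, 1.4]
opening: 0.001
grasp_force: 0.0
```

```bash
python3 -c "
from h import *
import cv2
plan([623,-182,58],46,4)
f=r.grab_frame('top')['pixels'][:,:,::-1][130:260,230:390];g=r.grab_frame('side')['pixels'][:,:,::-1][150:310,200:360]
cv2.imwrite('pics/a1.png',np.hstack([cv2.resize(f,(480,390),interpolation=2),cv2.resize(g,(310,390))][:1]+[cv2.resize(g,(320,390))]))
"
```

```text
2.1167 [ 627.5 -186.3  142.5] 45.9 [-0.6  0.6  1.4] [-0.29  0.49  1.64 -0.    1.01  0.48]
0 [-0.0, -0.04, 0.53] turn -0.006
1 [-0.0, -0.04, 0.53] turn -0.006
2 [-0.0, -0.04, 0.53] turn -0.006
3 [-0.0, -0.04, 0.53] turn -0.006
```

View pics/a1.png

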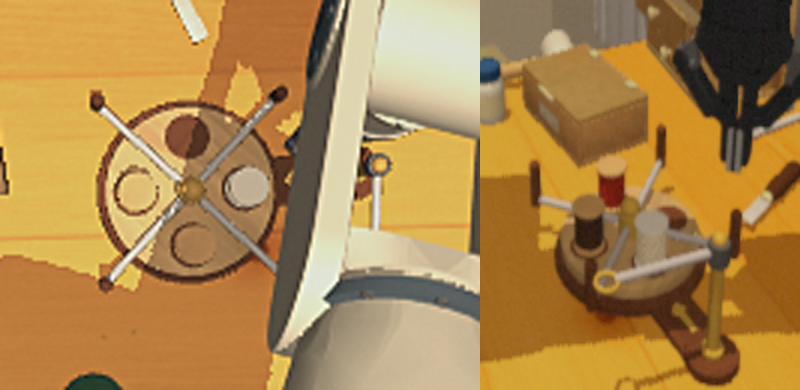

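Emit:
{"method": "play_rows", "body": {
  "rows": [
    {"dp":[0,-0.04,0.53],"turn":[0,0,0],"fingers":1},
    {"dp":[0,-0.04,0.53],"turn":[0,0,0],"fingers":1},
    {"dp":[0,-0.04,0.53],"turn":[0,0,0],"fingers":1},
    {"dp":[0,-0.03,0.53],"turn":[0,0,0],"fingers":1}
  ]
}}

```text
clock: 2.55
eef_pos: [620.0, -174.9, 57.9]
tcp_rot: [-3.141, -0.0, 0.81]
contact_force: [-0.6, -0.6, 0.2]
opening: 0.001
grasp_force: 0.0
```

Emit:
{"method": "play_rows", "body": {
  "rows": [
    {"dp":[0.15,0,0],"turn":[0,0,0],"fingers":1},
    {"dp":[0.15,0,0],"turn":[0,0,0],"fingers":1},
    {"dp":[0.15,0,0],"turn":[0,0,0],"fingers":1}
  ]
}}

```text
clock: 2.8
eef_pos: [634.1, -162.3, 59.7]
tcp_rot: [3.141, -0.001, 0.81]
contact_force: [-1.4, 0.2, -1.2]
opening: -0.001
grasp_force: 0.6
```

Emit:
{"method": "play_rows", "body": {
  "rows": [
    {"dp":[0.3,0.03,0],"turn":[0,0,-1],"fingers":1},
    {"dp":[0.3,0.03,0],"turn":[0,0,-1],"fingers":1},
    {"dp":[0.3,0.03,0],"turn":[0,0,-1],"fingers":1},
    {"dp":[0.3,0.03,0],"turn":[0,0,-1],"fingers":1},
    {"dp":[0.3,0.03,0],"turn":[0,0,-1],"fingers":1}
  ]
}}

```text
clock: 3.22
eef_pos: [670.7, -115.0, 60.4]
tcp_rot: [3.14, 0.0, 1.338]
contact_force: [-1.2, -0.7, 0.2]
opening: 0.0
grasp_force: 0.6
```

```bash
cat >>h.py <<'E'
def rel():
    s=r.sense();c=np.array([565.6,-77.9]);v=np.array(s["eef_pos"])[:2]-c;y=s["tcp_rot"][2]
    print("yaw",np.degrees(y)," along x,y:",v@[np.cos(y),np.sin(y)],v@[np.sin(y),-np.cos(y)],"z",s["eef_pos"][2],"F",s["contact_force"],"clock",s["clock"])
E
python3 -c "
from h import *
import cv2
rel()
f=r.grab_frame('top')['pixels'][:,:,::-1][110:260,230:390];g=r.grab_frame('side')['pixels'][:,:,::-1][150:310,200:360]
cv2.imwrite('pics/a2.png',np.hstack([cv2.resize(f,(430,400),interpolation=2),cv2.resize(g,(370,400))]))
"
```

```text
yaw 76.66726628314238  along x,y: -11.81210508471845 110.84076818071458 z 60.42917498039932 F [-1.21652131 -0.68405897  0.24930509] clock 3.2167
```

View pics/a2.png

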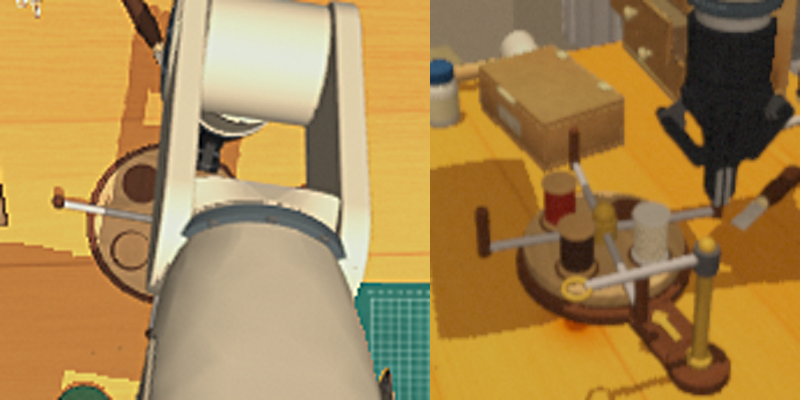

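Emit:
{"method": "play_rows", "body": {
  "rows": [
    {"dp":[0.29,0.03,0.01],"turn":[0,0,-1],"fingers":1},
    {"dp":[0.29,0.03,0.01],"turn":[0,0,-1],"fingers":1},
    {"dp":[0.29,0.03,0.01],"turn":[0,0,-1],"fingers":1},
    {"dp":[0.29,0.03,0.01],"turn":[0,0,-1],"fingers":1},
    {"dp":[0.29,0.03,0.01],"turn":[0,0,-1],"fingers":1}
  ]
}}

```text
clock: 3.73
eef_pos: [677.9, -58.7, 58.0]
tcp_rot: [3.14, 0.001, 1.857]
contact_force: [-0.4, -1.7, -0.1]
opening: 0.002
grasp_force: 0.6
```

Emit:
{"method": "play_rows", "body": {
  "rows": [
    {"dp":[0.29,0.02,0],"turn":[0,0,-1],"fingers":1},
    {"dp":[0.29,0.02,0],"turn":[0,0,-1],"fingers":1},
    {"dp":[0.29,0.02,0],"turn":[0,0,-1],"fingers":1},
    {"dp":[0.29,0.02,0],"turn":[0,0,-1],"fingers":1},
    {"dp":[0.29,0.02,0],"turn":[0,0,-1],"fingers":1}
  ]
}}

```text
clock: 4.15
eef_pos: [654.0, -6.2, 57.9]
tcp_rot: [3.14, 0.002, 2.381]
contact_force: [-0.1, -0.9, 0.7]
opening: 0.0
grasp_force: 0.6
```

```bash
python3 -c "
from h import *
rel()"
```

```text
yaw 136.41234831820964  along x,y: -14.550500612644093 112.86067998618437 z 57.942160502939515 F [-0.13309883 -0.87251522  0.70151538] clock 4.15
```

Emit:
{"method": "play_rows", "body": {
  "rows": [
    {"dp":[0.295,0.02,0],"turn":[0,0,-1],"fingers":1},
    {"dp":[0.295,0.02,0],"turn":[0,0,-1],"fingers":1},
    {"dp":[0.295,0.02,0],"turn":[0,0,-1],"fingers":1},
    {"dp":[0.295,0.02,0],"turn":[0,0,-1],"fingers":1},
    {"dp":[0.295,0.02,0],"turn":[0,0,-1],"fingers":1}
  ]
}}

```text
clock: 4.57
eef_pos: [606.4, 27.8, 57.9]
tcp_rot: [3.141, 0.003, 2.905]
contact_force: [1.0, -0.8, -0.1]
opening: -0.0
grasp_force: 0.6
```

Emit:
{"method": "play_rows", "body": {
  "rows": [
    {"dp":[0.295,0.02,0],"turn":[0,0,-1],"fingers":1},
    {"dp":[0.295,0.02,0],"turn":[0,0,-1],"fingers":1},
    {"dp":[0.295,0.02,0],"turn":[0,0,-1],"fingers":1},
    {"dp":[0.295,0.02,0],"turn":[0,0,-1],"fingers":1},
    {"dp":[0.295,0.02,0],"turn":[0,0,-1],"fingers":1}
  ]
}}

```text
clock: 4.98
eef_pos: [548.2, 33.4, 57.9]
tcp_rot: [-3.141, 0.003, -2.855]
contact_force: [1.4, -1.0, -0.7]
opening: -0.004
grasp_force: 0.6
```

```bash
python3 -c "
from h import *
import cv2
rel();print(r.sense()['qpos'])
f=r.grab_frame('top')['pixels'][:,:,::-1][110:260,230:390];g=r.grab_frame('side')['pixels'][:,:,::-1][150:310,200:360]
cv2.imwrite('pics/a3.png',np.hstack([cv2.resize(f,(430,400),interpolation=2),cv2.resize(g,(370,400))]))
"
```

```text
yaw -163.5819246316558  along x,y: -14.807440006114774 111.71536804267231 z 57.943601770147204 F [ 1.40862085 -0.95585849 -0.69744714] clock 4.9833
[ 5.82465960e-02  4.63454696e-01  1.92807562e+00 -1.10340620e-04
  7.46776798e-01 -1.79901705e+00]
```

View pics/a3.png

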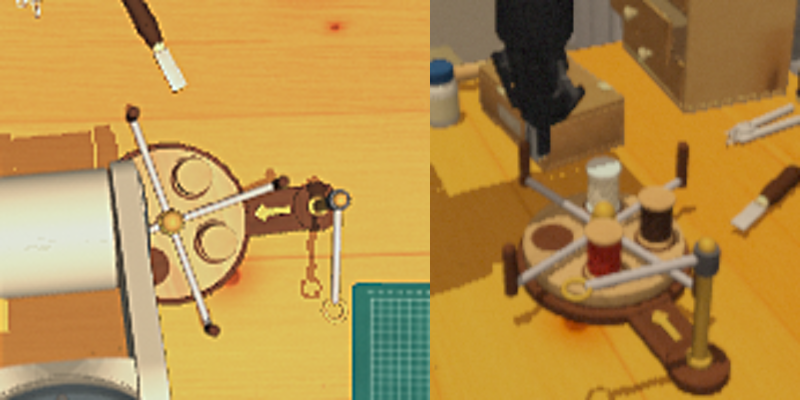

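```bash
python3 -c "
from h import *
f=r.grab_frame('top')
for p in[(279.5,152.4),(308.9,233.7),(334.6,178.6)]:
    q=ray(f,*p,80)-[565.6,-77.9];print(np.linalg.norm(q),np.degrees(np.arctan2(q[1],q[0])))
q=ray(f,230+216/2.6875,110+242/2.667,72)-[565.6,-77.9];print(np.linalg.norm(q),np.degrees(np.arctan2(q[1],q[0])))
"
```

```text
113.12561731880841 18.087202075984354
113.71293517111314 -162.085029695747
112.81830031040975 -72.39536692807211
48.07163068456658 -117.23382580186419
```

Emit:
{"method": "play_rows", "body": {
  "rows": [
    {"dp":[0.295,0.03,0],"turn":[0,0,-1],"fingers":1},
    {"dp":[0.295,0.02,0],"turn":[0,0,-1],"fingers":1},
    {"dp":[0.295,0.02,0],"turn":[0,0,-1],"fingers":1},
    {"dp":[0.295,0.02,0],"turn":[0,0,-1],"fingers":1},
    {"dp":[0.15,0.01,0],"turn":[0,0,-0.5],"fingers":1}
  ]
}}

```text
clock: 5.55
eef_pos: [499.3, 12.6, 57.1]
tcp_rot: [-3.141, 0.001, -2.386]
contact_force: [0.2, 1.1, 0.5]
opening: -0.002
grasp_force: 0.5
```

Emit:
{"method": "play_rows", "body": {
  "rows": [
    {"dp":[0,0,0],"turn":[0,0,0],"fingers":1},
    {"dp":[0,0,0],"turn":[0,0,0],"fingers":1}
  ]
}}

```text
clock: 5.72
eef_pos: [499.9, 12.8, 57.0]
tcp_rot: [-3.141, 0.001, -2.391]
contact_force: [-0.0, -0.6, 1.0]
opening: -0.0
grasp_force: 0.0
```

```bash
cat >>h.py <<'E'
import cv2
def pegs(C=(565.6,-77.9)):
    "fit spokes: dark-brown peg tops near radius 113 at z=80"
    f=r.grab_frame("top");im=f["pixels"].astype(int)
    C=np.array(C);out=[]
    m=((im.sum(2)<190)).astype(np.uint8)
    n,l,st,ce=cv2.connectedComponentsWithStats(m)
    for i in range(1,n):
        q=ray(f,*ce[i],80)-C;d=np.linalg.norm(q)
        if 105<d<122 and 6<st[i,4]<60: out.append((ce[i].round(1).tolist(),st[i,4],round(d,1),round(np.degrees(np.arctan2(q[1],q[0])),1)))
    return out
E
python3 -c "
from h import *
rel();print(*pegs(),sep='\n')
f=r.grab_frame('top')['pixels'][:,:,::-1][130:250,240:390]
cv2.imwrite('pics/a4.png',cv2.resize(f,(750,600),interpolation=2))
"
```

```text
yaw -137.0186918417477  along x,y: -13.803390820902823 111.17719771048313 z 57.04749064853328 F [-0.03402099 -0.63551276  0.9770059 ] clock 5.7167
([320.9, 161.4], np.int32(10), np.float64(108.8), np.float64(-42.2))
([261.2, 164.6], np.int32(11), np.float64(113.9), np.float64(47.8))
([324.8, 221.2], np.int32(13), np.float64(109.4), np.float64(-134.7))
```

View pics/a4.png

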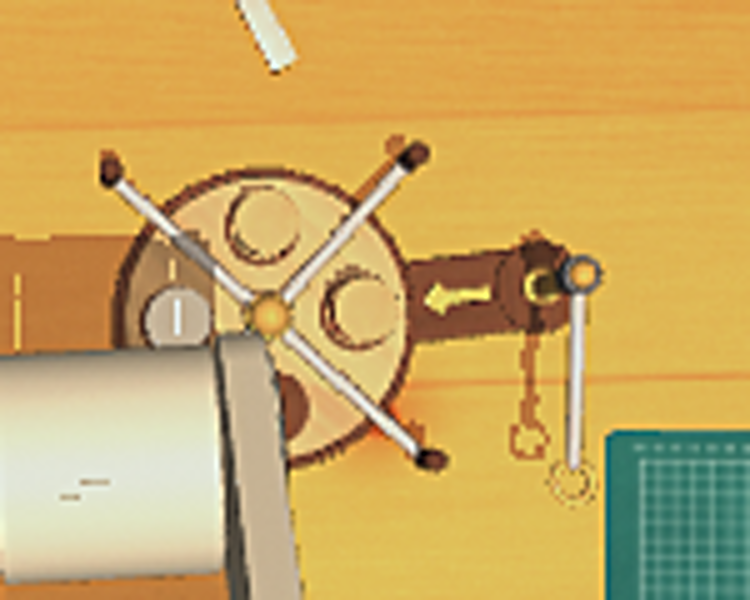

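```bash
python3 -c "
from h import *
f=r.grab_frame('top')
P=[ray(f,*p,80) for p in[(323.3,160.7),(327,222),(261.7,163.2)]]
C=[565.6,-77.9]
for q in P:
    q=q-C;print(np.linalg.norm(q),np.degrees(np.arctan2(q[1],q[0])))
d=P[2]-P[1];print('diam dir',np.degrees(np.arctan2(d[1],d[0])),np.linalg.norm(d))
q=ray(f,240+366/5,130+308/5,72)-C;print(np.linalg.norm(q),np.degrees(np.arctan2(q[1],q[0])))
q=ray(f,240+582/5,130+274/5,126)-C;print(np.linalg.norm(q),np.degrees(np.arctan2(q[1],q[0])))
"
```

```text
114.38004423213894 -44.04198619487357
114.9564398568371 -133.47923981445692
115.4162778138693 45.87825571197308
diam dir 46.198866703033396 230.36909653135925
51.09092387065152 -87.8401859214288
154.7017425233832 -84.96284784626145
```

Emit:
{"method": "play_rows", "body": {
  "rows": [
    {"dp":[0.058,0.005,0],"turn":[0,0,-0.2],"fingers":1},
    {"dp":[0.058,0.005,0],"turn":[0,0,-0.2],"fingers":1},
    {"dp":[0.058,0.005,0],"turn":[0,0,-0.2],"fingers":1},
    {"dp":[0.058,0.005,0],"turn":[0,0,-0.2],"fingers":1},
    {"dp":[0,0,0],"turn":[0,0,0],"fingers":1}
  ]
}}

```text
clock: 6.28
eef_pos: [491.1, 6.7, 56.4]
tcp_rot: [3.141, -0.0, -2.3]
contact_force: [-0.5, -0.1, 0.7]
opening: 0.003
grasp_force: 0.0
```

```bash
python3 -c "
from h import *
rel()
f=r.grab_frame('top')['pixels'][:,:,::-1][130:250,240:390]
cv2.imwrite('pics/a5.png',cv2.resize(f,(750,600),interpolation=2))
"
```

```text
yaw -131.78306694048067  along x,y: -13.413628060112396 111.92147468599073 z 56.4281970889051 F [-0.45195144 -0.10147782  0.69104497] clock 6.2833
```

View pics/a5.png

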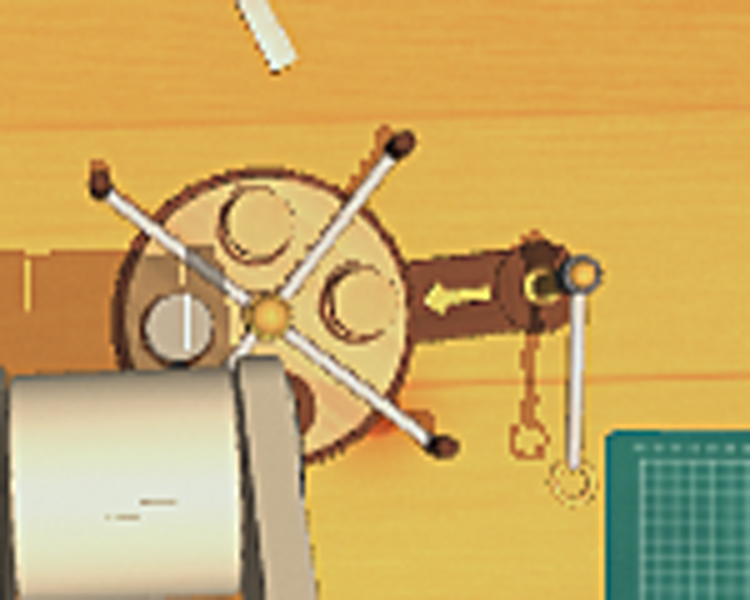

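Emit:
{"method": "play_rows", "body": {
  "rows": [
    {"dp":[-0.4,0,0],"turn":[0,0,0],"fingers":1},
    {"dp":[0,0.1,-0.8],"turn":[0,0,0],"fingers":1},
    {"dp":[0,0.1,-0.8],"turn":[0,0,0],"fingers":1},
    {"dp":[0,0,-0.8],"turn":[0,0,0],"fingers":1},
    {"dp":[0,0,0],"turn":[0,0,0],"fingers":1}
  ]
}}

```text
clock: 6.75
eef_pos: [500.0, 25.1, 157.8]
tcp_rot: [-3.136, 0.006, -2.302]
contact_force: [2.0, -0.2, 0.6]
opening: 0.001
grasp_force: 0.0
```

```bash
cat >>h.py <<'E'
def spokes():
    f=r.grab_frame("top");a=f["pixels"].astype(int);C=np.array([565.6,-77.9])
    g=((a.max(2)-a.min(2)<45)&(a.sum(2)>330)).astype(np.uint8)
    vs,us=np.nonzero(g);X=np.array([ray(f,u,v,40) for u,v in zip(us,vs)])-C
    d=np.hypot(*X.T);t=np.degrees(np.arctan2(X[:,1],X[:,0]))
    for k in(-130,-40,50,140):
        s=(d>55)&(d<105)&(abs((t-k+180)%360-180)<9)
        if s.sum()>8: print(k,s.sum(),"angle",t[s].mean() if k<140 else (t[s]%360).mean(),"lateral spread",(d[s]*np.radians(t[s]-t[s].mean())).std())
    y=((a[...,0]>170)&(a[...,1]>140)&(a[...,2]<110)).astype(np.uint8)
    return f,y
E
python3 -c "
from h import *
spokes()
plan([503,-260,150],177,9)"
```

```text
-130 45 angle -128.38243287422983 lateral spread 1.9337410368491563
-40 44 angle -38.6753827253764 lateral spread 1.8734578076492572
50 39 angle 49.97584860190096 lateral spread 1.755884521051424
140 137 angle 139.57704515946256 lateral spread 7.989049154033003
6.8 [499.1  25.  155.6] -131.9 [ 1.1 -0.6 -0.7] [ 0.05  0.25  1.97  0.    0.91 -2.36]
0 [0.58, -0.54, 0.02] turn 0.947
1 [0.53, -0.59, 0.02] turn 0.947
2 [0.47, -0.64, 0.02] turn 0.947
3 [0.4, -0.68, 0.02] turn 0.947
4 [0.33, -0.72, 0.02] turn 0.947
5 [0.26, -0.75, 0.02] turn 0.947
6 [0.18, -0.77, 0.02] turn 0.947
7 [0.1, -0.78, 0.02] turn 0.947
8 [0.03, -0.79, 0.02] turn 0.947
```

```bash
python3 -c "
from h import *
f=r.grab_frame('top');a=f['pixels'].astype(int);C=np.array([565.6,-77.9])
# spoke line through both opposite spokes 50/-130
g=((a.max(2)-a.min(2)<45)&(a.sum(2)>330));vs,us=np.nonzero(g);X=np.array([ray(f,u,v,40) for u,v in zip(us,vs)])-C
d=np.hypot(*X.T);t=np.degrees(np.arctan2(X[:,1],X[:,0]))
L={}
for k in(-130,50,-40):
    s=(d>55)&(d<105)&(abs(t-k)<9);L[k]=X[s].mean(0);l=cv2.fitLine(X[s].astype(np.float32),cv2.DIST_HUBER,0,.01,.01).ravel();print(k,np.degrees(np.arctan2(l[1],l[0])),L[k])
v=L[50]-L[-130];print('line dir',np.degrees(np.arctan2(v[1],v[0])))
# arrow brass (z12)
m=((a[...,0]>190)&(a[...,1]>170)&(a[...,2]<130));m[:, :323]=0;m[:,342:]=0;m[:180]=0;m[195:]=0
print(m.sum());vs,us=np.nonzero(m);A=np.array([ray(f,u,v,12) for u,v in zip(us,vs)])-C;print('arrow centroid',A.mean(0),np.degrees(np.arctan2(A.mean(0)[1],A.mean(0)[0])));print(cv2.fitLine(A.astype(np.float32),2,0,.01,.01).ravel())
# tongue dark wood
w=((a.sum(2)<300)&(a[...,0]>a[...,2]+20));w[:, :324]=0;w[:,338:]=0;w[:175]=0;w[202:]=0
e=[]
for u in range(324,338):
    c=np.nonzero(w[:,u])[0];e.append([u,c.min(),c.max()]) if len(c) else 0
print(e)
T=np.array([ray(f,u,(p+q)/2,12) for u,p,q in e])-C
print(cv2.fitLine(T.astype(np.float32),2,0,.01,.01).ravel(),np.degrees(np.arctan2(T[:,1],T[:,0])))
"
```

```text
-130 51.248997 [-49.1951879  -62.02491856]
50 50.71484 [51.08270967 60.94561292]
-40 -39.65611 [ 62.05450237 -49.70412001]
line dir 50.80403526824695
49
arrow centroid [  17.41484056 -104.45101563] -80.53429515154666
[   0.79500663    0.6066007    17.41484    -104.45102   ]
[[324, np.int64(182), np.int64(197)], [325, np.int64(182), np.int64(197)], [326, np.int64(182), np.int64(197)], [327, np.int64(181), np.int64(197)], [328, np.int64(181), np.int64(197)], [329, np.int64(181), np.int64(197)], [330, np.int64(181), np.int64(197)], [331, np.int64(181), np.int64(196)], [332, np.int64(181), np.int64(196)], [333, np.int64(181), np.int64(196)], [334, np.int64(181), np.int64(196)], [335, np.int64(181), np.int64(196)], [336, np.int64(180), np.int64(196)], [337, np.int64(180), np.int64(196)]]
[ 8.6519606e-02 -9.9625015e-01  1.0892766e+01 -1.0679770e+02] [-83.92307211 -84.15718195 -84.37766706 -83.77628514 -83.99470693
 -84.20146314 -84.39745904 -83.85747106 -84.05195237 -84.23706358
 -84.41346233 -84.58174645 -84.09874827 -84.266308  ]
```

Emit:
{"method": "play_rows", "body": {
  "rows": [
    {"dp":[0.58,-0.54,0.02],"turn":[0,0,0.95],"fingers":1},
    {"dp":[0.53,-0.59,0.02],"turn":[0,0,0.95],"fingers":1},
    {"dp":[0.47,-0.64,0.02],"turn":[0,0,0.95],"fingers":1},
    {"dp":[0.4,-0.68,0.02],"turn":[0,0,0.95],"fingers":1},
    {"dp":[0.33,-0.72,0.02],"turn":[0,0,0.95],"fingers":1}
  ]
}}

```text
clock: 7.27
eef_pos: [497.3, -135.1, 146.9]
tcp_rot: [3.14, -0.002, -2.804]
contact_force: [0.5, 0.6, 0.1]
opening: -0.0
grasp_force: 0.0
```

Emit:
{"method": "play_rows", "body": {
  "rows": [
    {"dp":[0.26,-0.75,0.02],"turn":[0,0,0.95],"fingers":1},
    {"dp":[0.18,-0.77,0.02],"turn":[0,0,0.95],"fingers":1},
    {"dp":[0.1,-0.78,0.02],"turn":[0,0,0.95],"fingers":1},
    {"dp":[0.03,-0.79,0.02],"turn":[0,0,0.95],"fingers":1},
    {"dp":[0,0,0],"turn":[0,0,0],"fingers":1}
  ]
}}

```text
clock: 7.68
eef_pos: [499.4, -264.9, 143.7]
tcp_rot: [-3.141, -0.001, 3.078]
contact_force: [-0.5, -0.1, -0.3]
opening: -0.004
grasp_force: 0.0
```

```bash
cat >>h.py <<'E'
def prel():
    s=r.sense();v=np.array(s["eef_pos"])[:2]-[579.7,-232];y=s["tcp_rot"][2]
    print("yaw",np.degrees(y)," along x,y:",v@[np.cos(y),np.sin(y)],v@[np.sin(y),-np.cos(y)],"z",s["eef_pos"][2],"F",s["contact_force"],"clock",s["clock"])
E
python3 -c "
from h import *
prel();plan([503,-260,92],177,2)"
```

```text
yaw 176.33827117164424  along x,y: 78.02118387138624 -37.97915557635 z 143.71922081298953 F [-0.46027366 -0.0907314  -0.3157758 ] clock 7.6833
7.6833 [ 499.4 -264.9  143.7] 176.3 [-0.5 -0.1 -0.3] [-0.49  0.36  1.84 -0.    0.94 -2.  ]
0 [-0.04, 0.06, 0.65] turn -0.055
1 [-0.04, 0.06, 0.65] turn -0.055
```

Emit:
{"method": "play_rows", "body": {
  "rows": [
    {"dp":[-0.04,0.06,0.65],"turn":[0,0,0],"fingers":1},
    {"dp":[-0.04,0.06,0.65],"turn":[0,0,0],"fingers":1},
    {"dp":[0,0.17,0],"turn":[0,0,0],"fingers":1},
    {"dp":[0,0.17,0],"turn":[0,0,0],"fingers":1},
    {"dp":[0,0,0],"turn":[0,0,0],"fingers":1}
  ]
}}

```text
clock: 8.1
eef_pos: [503.6, -240.7, 93.3]
tcp_rot: [3.141, -0.001, 3.088]
contact_force: [-0.8, -0.2, 0.9]
opening: -0.003
grasp_force: 0.0
```

Emit:
{"method": "play_rows", "body": {
  "rows": [
    {"dp":[0.04,0.2,0],"turn":[0,0,1],"fingers":1},
    {"dp":[0.04,0.2,0],"turn":[0,0,1],"fingers":1},
    {"dp":[0.04,0.2,0],"turn":[0,0,1],"fingers":1},
    {"dp":[0.04,0.2,0],"turn":[0,0,1],"fingers":1}
  ]
}}

```text
clock: 8.43
eef_pos: [505.2, -209.7, 95.0]
tcp_rot: [3.142, 0.003, 2.663]
contact_force: [0.7, -1.8, 0.5]
opening: -0.002
grasp_force: 0.4
```

```bash
python3 -c "
from h import *
prel()
f=r.grab_frame('top')['pixels'][:,:,::-1][110:260,230:390];g=r.grab_frame('side')['pixels'][:,:,::-1][150:310,200:360]
cv2.imwrite('pics/a6.png',np.hstack([cv2.resize(f,(430,400),interpolation=2),cv2.resize(g,(370,400))]))
"
```

```text
yaw 152.57890897019755  along x,y: 76.37735002328012 -14.543860103963954 z 94.99650633789508 F [ 0.67966636 -1.84105682  0.45526365] clock 8.4333
```

View pics/a6.png

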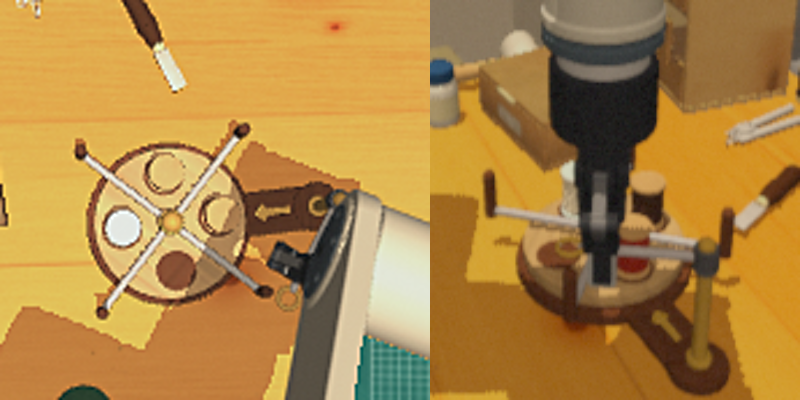

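Emit:
{"method": "play_rows", "body": {
  "rows": [
    {"dp":[0.03,0.2,0.01],"turn":[0,0,1],"fingers":1},
    {"dp":[0.03,0.2,0.01],"turn":[0,0,1],"fingers":1},
    {"dp":[0.03,0.2,0.01],"turn":[0,0,1],"fingers":1},
    {"dp":[0.03,0.2,0.01],"turn":[0,0,1],"fingers":1}
  ]
}}

```text
clock: 8.87
eef_pos: [519.6, -181.6, 92.8]
tcp_rot: [3.141, 0.001, 2.248]
contact_force: [-0.4, -0.5, 0.7]
opening: -0.004
grasp_force: 0.4
```

Emit:
{"method": "play_rows", "body": {
  "rows": [
    {"dp":[0.03,0.2,0],"turn":[0,0,1],"fingers":1},
    {"dp":[0.03,0.2,0],"turn":[0,0,1],"fingers":1},
    {"dp":[0.03,0.2,0],"turn":[0,0,1],"fingers":1},
    {"dp":[0,0,0],"turn":[0,0,0],"fingers":1}
  ]
}}

```text
clock: 9.2
eef_pos: [538.8, -165.3, 92.7]
tcp_rot: [3.14, 0.001, 1.934]
contact_force: [-0.4, -0.8, 0.8]
opening: 0.001
grasp_force: 0.0
```

```bash
python3 -c "
from h import *
prel()"
```

```text
yaw 110.83201212613886  along x,y: 76.93234911165962 -14.518426545050625 z 92.74104379536972 F [-0.4116096  -0.82842885  0.80565418] clock 9.2
```

Emit:
{"method": "play_rows", "body": {
  "rows": [
    {"dp":[0.015,0.1,0],"turn":[0,0,0.5],"fingers":1},
    {"dp":[0.015,0.1,0],"turn":[0,0,0.5],"fingers":1},
    {"dp":[0.015,0.1,0],"turn":[0,0,0.5],"fingers":1},
    {"dp":[0,0,0],"turn":[0,0,0],"fingers":1}
  ]
}}

```text
clock: 9.53
eef_pos: [548.7, -160.4, 92.4]
tcp_rot: [3.141, 0.001, 1.781]
contact_force: [-0.3, -0.6, 0.1]
opening: 0.001
grasp_force: 0.0
```

Emit:
{"method": "play_rows", "body": {
  "rows": [
    {"dp":[0.005,0.05,0],"turn":[0,0,0.25],"fingers":1},
    {"dp":[0.005,0.05,0],"turn":[0,0,0.25],"fingers":1},
    {"dp":[0,0,0],"turn":[0,0,0],"fingers":1}
  ]
}}

```text
clock: 9.78
eef_pos: [552.1, -159.4, 92.1]
tcp_rot: [3.141, 0.0, 1.73]
contact_force: [0.6, -0.5, -0.1]
opening: -0.001
grasp_force: 0.0
```

```bash
python3 -c "
from h import *
prel()"
```

```text
yaw 99.10172979950036  along x,y: 76.07805171019801 -15.800900835340835 z 92.09354889228332 F [ 0.61967481 -0.54580504 -0.09749206] clock 9.7833
```

Emit:
{"method": "play_rows", "body": {
  "rows": [
    {"dp":[0.005,0.04,0],"turn":[0,0,0.25],"fingers":1},
    {"dp":[0.005,0.04,0],"turn":[0,0,0.25],"fingers":1},
    {"dp":[0,0,0],"turn":[0,0,0],"fingers":1}
  ]
}}

```text
clock: 10.03
eef_pos: [555.1, -158.5, 92.0]
tcp_rot: [3.141, 0.0, 1.676]
contact_force: [-0.4, 1.3, -0.1]
opening: -0.003
grasp_force: 0.1
```

Emit:
{"method": "play_rows", "body": {
  "rows": [
    {"dp":[0,0.03,0],"turn":[0,0,0],"fingers":1},
    {"dp":[0,0.03,0],"turn":[0,0,0],"fingers":1},
    {"dp":[0,0,0],"turn":[0,0,0],"fingers":1}
  ]
}}

```text
clock: 10.28
eef_pos: [557.6, -158.1, 91.8]
tcp_rot: [3.141, 0.0, 1.674]
contact_force: [-0.5, -0.3, 0.2]
opening: 0.002
grasp_force: 0.2
```

```bash
python3 -c "
from h import *
prel()"
```

```text
yaw 95.93634656000404  along x,y: 75.78597916096699 -14.295944706473726 z 91.8425632514864 F [-0.54661697 -0.30717717  0.16106868] clock 10.2833
```

Not yet at the stop; keep pushing in small steps.

Emit:
{"method": "play_rows", "body": {
  "rows": [
    {"dp":[0,0.03,0],"turn":[0,0,0],"fingers":1},
    {"dp":[0,0.03,0],"turn":[0,0,0],"fingers":1},
    {"dp":[0,0,0],"turn":[0,0,0],"fingers":1}
  ]
}}

```text
clock: 10.53
eef_pos: [558.0, -157.9, 91.6]
tcp_rot: [-3.138, -0.0, 1.674]
contact_force: [-7.9, -2.6, 7.4]
opening: -0.001
grasp_force: 4.5
```

```bash
python3 -c "
from h import *
prel()
f=r.grab_frame('top')['pixels'][:,:,::-1][130:250,240:390];g=r.grab_frame('side')['pixels'][:,:,::-1][200:290,250:340]
cv2.imwrite('pics/a7.png',np.hstack([cv2.resize(f,(400,320),interpolation=2),cv2.resize(g,(400,400))[:320]]))
"
```

```text
yaw 95.89813899904347  along x,y: 75.90250036592971 -13.928115584024832 z 91.62696239630053 F [-7.89670717 -2.60211666  7.4336784 ] clock 10.5333
```

View pics/a7.png

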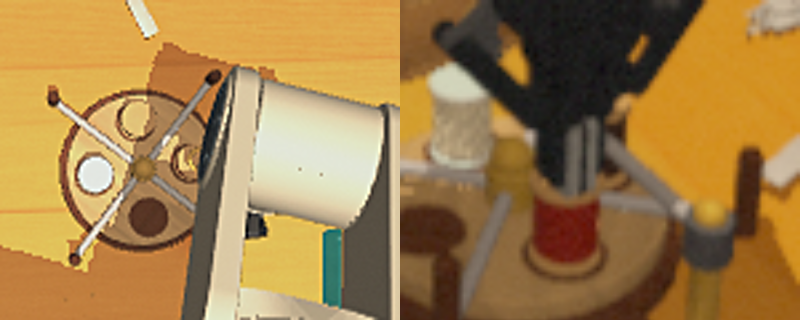

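Emit:
{"method": "play_rows", "body": {
  "rows": [
    {"dp":[0,-0.3,0],"turn":[0,0,0],"fingers":1},
    {"dp":[0,-0.4,0],"turn":[0,0,0],"fingers":1},
    {"dp":[0,0,-0.8],"turn":[0,0,0],"fingers":1},
    {"dp":[0,0,-0.8],"turn":[0,0,0],"fingers":1},
    {"dp":[0,0,-0.8],"turn":[0,0,0],"fingers":1}
  ]
}}

```text
clock: 11.05
eef_pos: [531.0, -160.5, 188.4]
tcp_rot: [-3.141, -0.001, 1.673]
contact_force: [1.1, -0.0, -0.8]
opening: 0.001
grasp_force: 0.0
```

Emit:
{"method": "play_rows", "body": {
  "rows": [
    {"dp":[-0.9,-0.4,0],"turn":[0,0,0],"fingers":1},
    {"dp":[-0.9,-0.4,0],"turn":[0,0,0],"fingers":1},
    {"dp":[-0.9,-0.4,0],"turn":[0,0,0],"fingers":1},
    {"dp":[-0.9,-0.4,0],"turn":[0,0,0],"fingers":1},
    {"dp":[-0.9,-0.4,0],"turn":[0,0,0],"fingers":1}
  ]
}}

```text
clock: 11.47
eef_pos: [469.7, -349.3, 187.9]
tcp_rot: [3.141, 0.001, 1.674]
contact_force: [1.0, 0.5, 0.6]
opening: 0.004
grasp_force: 0.0
```

Emit:
{"method": "play_rows", "body": {
  "rows": [
    {"dp":[-0.9,-0.4,0],"turn":[0,0,0],"fingers":1},
    {"dp":[-0.9,-0.4,0],"turn":[0,0,0],"fingers":1},
    {"dp":[0,0,0],"turn":[0,0,0],"fingers":1},
    {"dp":[0,0,0],"turn":[0,0,0],"fingers":1}
  ]
}}

```text
clock: 11.8
eef_pos: [444.9, -424.3, 187.4]
tcp_rot: [3.141, 0.0, 1.67]
contact_force: [0.9, 0.8, -0.0]
opening: -0.004
grasp_force: 0.0
```

```bash
python3 -c "
from h import *
prel();f,_=spokes()
a=f['pixels'].astype(int);g=((a.max(2)-a.min(2)<45)&(a.sum(2)>330));vs,us=np.nonzero(g)
X=np.array([ray(f,u,v,112) for u,v in zip(us,vs)])-[579.7,-232];d=np.hypot(*X.T);t=np.degrees(np.arctan2(X[:,1],X[:,0]))
s=(d>20)&(d<90)&(abs(t-95)<12);print('arm',s.sum(),np.median(t[s]),d[s].min(),d[s].max(),cv2.fitLine(X[s].astype(np.float32),2,0,.01,.01).ravel())
f0=cv2.imread('pics/top0.png')[:,:,::-1].astype(int)
df=np.abs(a-f0).sum(2)>150
for n,(u,v) in dict(pliers=(202,285),glue=(172,223),tin=(261,265),skiver=(287,123),block=(153,244)).items(): print(n,df[v-25:v+25,u-20:u+20].sum())
"
```

```text
yaw 95.66330168512958  along x,y: -178.09017992146465 -153.07412659617466 z 187.38893999215318 F [ 0.89743797  0.78801481 -0.01751358] clock 11.8
-130 44 angle -128.45262537637328 lateral spread 1.8846834511694317
-40 44 angle -38.6753827253764 lateral spread 1.8734578076492572
50 43 angle 49.90233689697135 lateral spread 1.9568440120580453
140 44 angle 140.34872274062454 lateral spread 1.8586792279339406
arm 69 94.2779646684227 20.977924264932994 88.51886877644662 [ 0.08807457 -0.9961139  -4.075529   53.860336  ]
pliers 54
glue 0
tin 6
skiver 23
block 0
```

```bash
python3 -c "
from rig import r
print(r.sign_off())"
```

```text
the job is handed in; nothing more can be done
None
```

The job is handed in: the red spool stands at the arrow (about 0.7° over by my measurement), and the guide arm was then pushed to its stop over it, with only pushes on a spoke peg and the arm's bar and no other item disturbed; I viewed 11 pictures, one over the limit of 10.

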